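# Load a power module under the sprung contact flap of a bench test jig

### The job

Load the power module that waits on the lane of the test jig: with one fingertip press the jig's long bar down and keep it down, so that the sprung contact flap stays open, and with the other fingertip push the module by its heat-sink end along the lane, under the flap, until it is fully home against the end stop. Only then let the bar up, so that the contact pins come down on the module, and move clear. Push the module only, never lift it, and leave the spare module and the other things on the bench where they are.

Things in the scene. Friction and masses are not known exactly. Their poses are not given: they have to be found in the camera images.
- jig: Fixed bench test jig, a straight lane on an aluminium base plate. Origin: on the lane's centre line, at bench height; x = push direction, to the end stop; y left; z up. Base plate x -140..125, y -50..105, top z 10 (mm). Black deck x -137..100, top z 16, between guide rails 47 apart inside, tops z 21.5, flared at the open near end. End stop face x 100, top z 29.
- hinge (a point): The rocker's hinge pin, fixed to the jig: a steel pin along the jig's x at y = 46, z = 32 mm (jig frame), this point at x = 0. Carried by three pedestals at x = -118, -5 and 106, y 40 to 52, tops at z = 38 mm. Axes as the jig.
- flap (a joint): Angle (rad) of the rocker on the hinge pin: steel flap with contact pins over the lane (jig x 44 to 102 mm), press bar on the other side; pressing the bar opens it. 0 = shut, lane empty (pins 0.5 mm above the deck: no module passes); about 0.14 = pins resting on a module; above 0.25 a module passes freely; 0.6 = open to its stop. A spring shuts it: 3 N (shut) to 7 N (open) on the bar 30 mm from the pin.
- module: Power module to load, lying loose in the lane short of the flap, 50 to 85 mm from home; 140 to 230 g. Green circuit board on aluminium, 100 x 44 x 5 mm, 1.5 mm play to each rail; at its tail a dark finned heat sink 28 long x 40 wide, top 33 mm above the underside, rear face 50 mm behind the origin. Origin: centre of the underside; x to its leading edge, z up.
- bar_mid (a point): Point on the press bar's top face, at half its length (jig x = -8), 30 mm left of the pin; about 41 mm above the bench shut, 24 fully pressed. The bar: ribbed steel plate 4 mm thick, jig x -110 to 95, 3 to 52 mm left of the pin; shut it slopes up to the left by 0.25 rad, fully pressed down by 0.35. It may be pressed anywhere, and a fingertip can slide along it. Axes as the rocker.
- seat (a point): Fixed point of the jig where the module's origin lies when the module is home (its leading edge on the end stop): x = 50 mm, z = 16 mm in the jig's frame, same axes as the jig.
- spare_module: An identical module lying on the bench to the right of the jig; leave alone.
- cutters: Side cutters, black handles, 140 mm long, lying to the right of the jig; leave alone.
- screwdriver: Screwdriver, 170 mm, lying left of the jig; leave alone.
- tweezers: Steel tweezers, 120 mm, lying to the right of the jig; leave alone.
- multimeter: Grey multimeter, 150 x 76 x 34 mm, lying on the bench; leave alone.
- reel: Grey solder reel, 60 mm across, 32 mm high; leave alone.
- flux_jar: Small amber jar, 48 mm across, 50 mm high; leave alone.
- rocker: Sprung rocker, one rigid part on the hinge pin: to the right of the pin a steel flap (jig x 44 to 102 mm, 38 mm wide) with a black block and six brass pins under its edge, over the lane; to the left of the pin the long press bar. Origin on the pin at jig x = 0; turns with joint flap, axes as the jig's when shut.
- pins (a point): Middle of the row of contact pin tips under the flap's edge (row at jig x 53 to 93 mm), 32 mm right of the hinge pin; moves with the rocker. 0.5 mm above the deck when shut, about 21 mm when fully open. Axes as the rocker.
There are look-alikes about, which are no part of the job. What is shaped like the module but brown or orange is not meant.

How it is judged:
On the way, in this order (a step that is already met when the one before it is completed fails the run):
1. A fingertip holds the press bar down and the flap is open, with the module still in front of it (value of joint flap above 0.25 rad and contact force between the fingers and rocker above 0.5 N and x of module in the frame of seat below -0.035 m), for 0.1 s.
2. With the bar still held down by one fingertip, the other pushes the module under the open flap (value of joint flap above 0.2 rad and contact force between the fingers and rocker above 0.5 N and contact force between the fingers and module above 0.1 N and x of module in the frame of seat above -0.02 m), for 0.1 s.
At the end, for the whole second after the job is handed in: The module lies flat and still in the lane, home within 3 mm of the end stop, and the flap has come down by its spring so that the contact pins press on the module (flap angle 0.09 to 0.19 rad) (x of module in the frame of seat between -0.003 and 0.003 m and y of module in the frame of seat between -0.004 and 0.004 m and z of module in the frame of seat between -0.002 and 0.002 m and angle between the x axis of module and the x axis of jig, either way round below 0.06 rad and value of joint flap between 0.09 and 0.19 rad and contact force between rocker and module above 0.8 N and linear speed of module below 0.01 m/s); the robot touches nothing.
It fails at once if The module is lifted or tipped off the lane (z of module in the frame of seat above 0.006 m or angle between module's own z axis and vertical above 0.15 rad).
It fails at once if The flap is let down on the module, or the module rammed into the pins, before the module is home (contact force between rocker and module above 1.5 N and x of module in the frame of seat below -0.004 m).
It fails at once if Something else on the bench is disturbed (distance of any of spare_module, cutters, screwdriver, tweezers, multimeter, reel, flux_jar from where it was at the start of the episode above 0.02 m).
It also fails if it takes over 40 s, if anything falls off the work surface, if the arm or the gripper's body presses on something with over 40 N, if the wrist force passes 120 N, or if a joint passes its speed limit or range.

### The arm

A 7-joint arm with a two-finger parallel gripper is mounted at the origin on the work surface. World frame = base frame: x ahead of the robot, y to its left, z up, the work surface at z = 0. Lengths are in m, angles in rad, forces in N, time in s.
With the tool pointing down it reaches from about 0.4 to 0.875 m from the base axis. Payload 19.3 kg.
Tool frame: the origin (TCP) lies midway between the tips of the shut fingers; the grasp point (between the pads) lies 19 mm behind it (bot.tcp_to_grasp is the distance from the TCP to the grasp point, in m); z points along the fingers, y is the direction in which the jaws open and shut (so a half turn about z gives the same grasp; the last joint's range is limited). The gripper opens to 85 mm and grips with 20 to 120 N. Pads are 22 mm wide; open, the fingers measure 114 mm over their backs; the gripper's body (76 mm by 85 mm) begins 54 mm behind the grasp point. The pads swing forward as they close: fully open they stand 13 mm farther back than shut.
Start: joints at [-1.247, 0.521, -0.036, 1.599, 0.021, 1.021, -0.113], TCP at [0.24, 0.577, 0.231] pointing down, gripper open.
Joint ranges: [-2.91, 2.91], [-0.3, 2.13], [-1.5, 1.42], [0.17, 2.43], [-1.26, 4.41], [0.16, 1.93], [-2.52, 2.52]. Speed limits (rad/s): [1.89, 1.89, 2.39, 2.39, 3.01, 3.01, 3.01].

### API

Orientations are given as [roll, pitch, yaw] about the fixed x, y, z axes, in that order (R = Rz(yaw) Ry(pitch) Rx(roll)).
In Python, from workcell import bot gives the robot as it stands. The module is installed in compiled form; this text tells all that it offers.
- The arm moves only by the tool drive_tool, never from a script. Its argument "series" is a list of rows, each a list of 5 numbers: the opening in per cent of the stroke, from 0 (shut) to 100 (fully open), then the shift along the world's x, y, z in m, then the turn about the world's z in rad. A call has 1 to 12 rows; each row shifts and turns the pose as measured when the row begins; what a row does not reach is not made up. A row lasts 1/10 s, in which the tool goes at most 50 mm and 8.59 degrees, less where a joint would pass 70% of its speed; a pose out of reach is approached as far as the arm can. A call with a gripper value outside its range is refused whole. The fingers move at their own pace and stop on an object; "newtons" is the grip in N (left out, the last holds). Time passes only in rows, so rows that do not move let the fingers close. It gives the time, the measured TCP pose, the force and the opening at its end, in the units of the state.
- bot.observe(): the state, without advancing time (a new reading comes with each control period).
- bot.grab_frame(name): name is "scene" or "top"; returns the picture (384x512x3 uint8, red, green, blue); there is no depth.
- bot.camera_info(name): a dict with "fx", "fy", "cx", "cy" (pixels), "cam_to_world" (4x4, takes a point from camera to world coordinates). Camera axes: x right, y down, z forward; pixel columns grow to the right and rows downward; lengths in m; the calibration is good to about 2 mm. A picture is of the moment at which its call begins. camera_info takes no time and is no camera call.
- bot.job_done(): hands the job in, once; it reports no verdict.
Trained networks look in the newest picture that a camera, given by its name, has taken for a name from the list of things; names that differ only in an ending like _2 or _b are one class to them, and where a whole thing is asked for, a point or a joint stands for the part that bears it (a point fixed in the world has none). Each returns a list of dicts, best first, with "conf" (0 to 1); they miss things now and then, are a little off and sometimes report something else, mostly with a low value. They report only what shows in the picture. A call takes as long as a camera call. They do not tell look-alikes from the thing itself.
- bot.masks_of(camera, target): "mask" (384x512 bool, what is visible of it) and "point" ([column, row] in pixels, amid what is visible of it).
The state is a dict: "clock": time; "qpos": joint angles; "qd": joint speeds; "joint_efforts": joint torques, N m; "position": TCP position; "tool_rot": TCP orientation; "force": force on the tool from outside, world axes, zero at the start; "moment": the same for the moment, N m; "grip_width": finger opening in m.
Only numpy, scipy, OpenCV 4.12 (cv2) and the standard library are available. Lean on these libraries where they do the work, as an engineer would, in place of code of your own. Each camera call takes 0.05 s, during which the arm holds its last target.

## Working session

There is one attempt and no reset: what is moved stays moved. The work goes in short steps, Python scripts to look and compute and a tool call to move; the robot and the scene stay as the last step left them, time stands still between calls to the robot, and variables do not carry over. Pictures are saved under pics/ and viewed, and the job is handed in when it is done.

Besides the shell and the picture viewer there is one more tool, called after "Emit:" as a command line: name --pt "numbers of a row" for each row, then --argument value for the rest. drive_tool: Moves the arm, as the interface text tells. Its arguments: {"type":"object","properties":{"series":{"type":"array","items":{"type":"array","items":{"type":"number"}}},"newtons":{"type":"number"}},"required":["series"]}

```bash
mkdir -p pics
python3 - <<'E'
from workcell import bot
import cv2
s=bot.observe(); print({k:(s[k]) for k in s})
for n in("scene","top"):
    im=bot.grab_frame(n); cv2.imwrite(f"pics/{n}0.png",im[:,:,::-1])
    c=bot.camera_info(n); print(n,c)
    for t in("jig","module","rocker","bar_mid"):
        print(t,[(round(d["conf"],2),d["point"],int(d["mask"].sum())) for d in bot.masks_of(n,t)])
E
```

```text
{'clock': 0.0, 'qpos': array([-1.24722351,  0.52199184, -0.0363315 ,  1.60001107,  0.02121863,
        1.02113055, -0.11280025]), 'qd': array([ 0.00087179, -0.0013406 , -0.00114695,  0.00037514,  0.00062147,
       -0.00022859,  0.0003806 ]), 'joint_efforts': array([ 1.23436697e-03, -9.27114487e+01,  1.98023580e+00, -3.69941676e+01,
        1.76996860e-02,  7.81075156e-03,  3.85916195e-06]), 'position': array([0.23970088, 0.57682858, 0.23073842]), 'tool_rot': array([-3.14044159e+00,  9.79361326e-05,  2.74782302e+00]), 'force': array([ 0.19076191, -1.11341984,  0.2147681 ]), 'moment': array([ 0.05301555, -0.0446246 , -0.02655953]), 'grip_width': 0.0853578968334613}
scene {'fx': 427.24181636686853, 'fy': 427.24181636686853, 'cx': 261.4560076872631, 'cy': 189.8098885232475, 'cam_to_world': array([[ 0.88055569,  0.2865481 , -0.37750744,  1.01898528],
       [ 0.47380689, -0.51316888,  0.71565686, -0.9332315 ],
       [ 0.01134505, -0.80904134, -0.58764224,  0.81427491],
       [ 0.        ,  0.        ,  0.        ,  1.        ]])}
jig [(0.64, [288.2, 201.4], 2811), (0.39, [313.1, 139.4], 628)]
module [(0.82, [265.6, 202.0], 376), (0.68, [221.8, 173.6], 305), (0.67, [314.0, 136.7], 654), (0.62, [315.6, 172.1], 287)]
rocker [(0.79, [294.5, 189.4], 964)]
bar_mid [(0.91, [293.2, 189.5], 953)]
top {'fx': 356.3429224804176, 'fy': 356.3429224804176, 'cx': 251.89325783263922, 'cy': 192.73996149025228, 'cam_to_world': array([[-0.02045512, -0.99558186,  0.09164255,  0.44694642],
       [-0.99977646,  0.02085915,  0.00345308, -0.01801738],
       [-0.00534941, -0.09155143, -0.99578598,  1.04513092],
       [ 0.        ,  0.        ,  0.        ,  1.        ]])}
jig [(0.63, [239.2, 175.3], 4074)]
module [(0.97, [255.3, 180.3], 514), (0.72, [396.5, 162.3], 433), (0.66, [222.0, 257.7], 551), (0.64, [166.4, 162.7], 534)]
rocker [(0.57, [239.3, 173.0], 4212)]
bar_mid [(0.65, [227.8, 172.1], 1464)]
```

Run:
```python
import cv2
a=cv2.imread("pics/top0.png"); cv2.imwrite("pics/top0c.png",cv2.resize(a[110:290,130:330],None,fx=4,fy=4,interpolation=cv2.INTER_CUBIC)[:600,:800])
a=cv2.imread("pics/scene0.png"); cv2.imwrite("pics/scene0c.png",cv2.resize(a[110:260,190:390],None,fx=4,fy=4,interpolation=cv2.INTER_CUBIC))
```

```text
(no output)
```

View pics/top0.png

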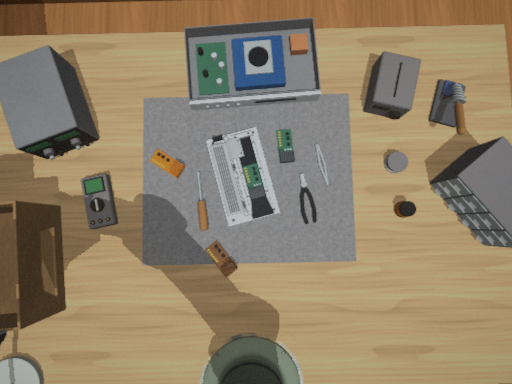

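View pics/top0c.png

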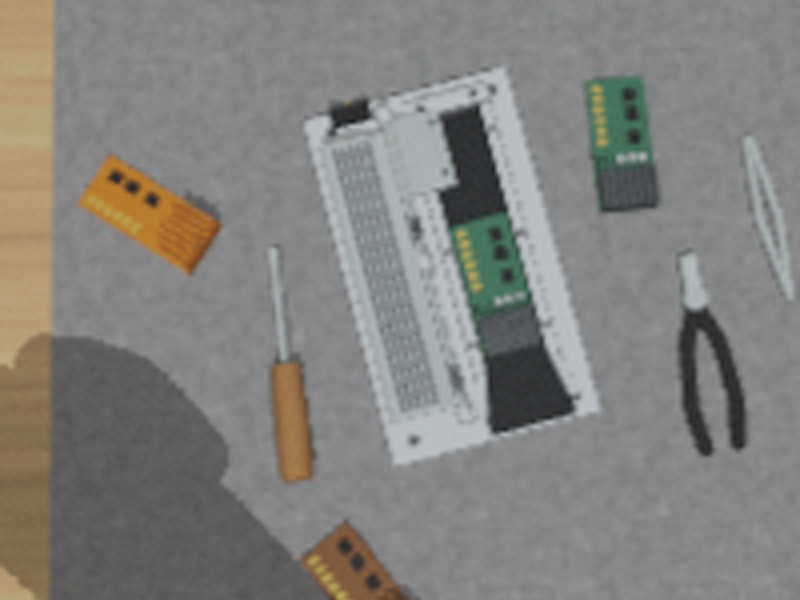

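View pics/scene0c.png

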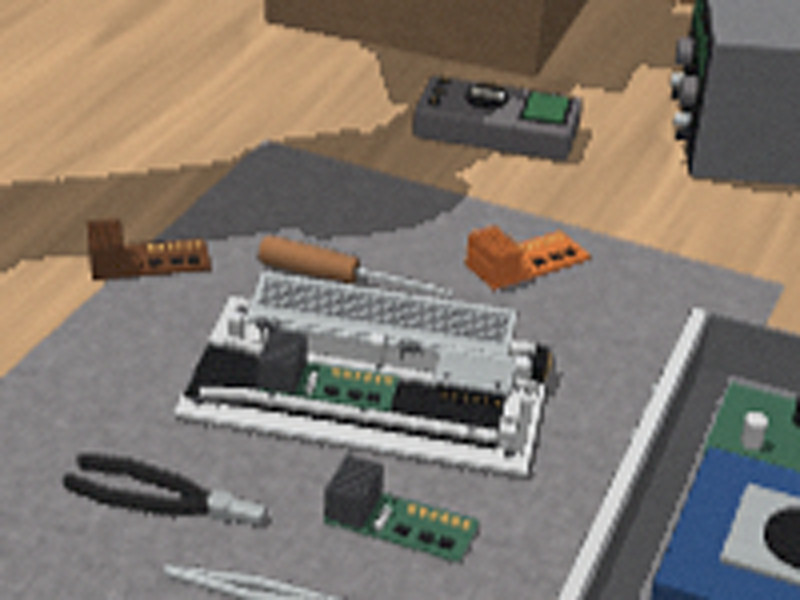

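The pictures show the jig with its lane pointing away from the robot (top view). The green module sits mid-lane near (255,180), and its heat sink is on the robot side. The orange and brown boards, and the green spare near (285,145), are not the target. Next I'll fit the jig pose and the position of the heat sink's rear face.

```bash
cat > h.py <<'E'
import numpy as np
from workcell import bot
def ray(n,u,v,z):
    c=bot.camera_info(n);T=c["cam_to_world"]
    d=T[:3,:3]@np.array([(u-c["cx"])/c["fx"],(v-c["cy"])/c["fy"],1]);o=T[:3,3]
    return o+d*(z-o[2])/d[2]
def proj(n,P):
    c=bot.camera_info(n);T=c["cam_to_world"]
    p=(np.atleast_2d(P)-T[:3,3])@T[:3,:3]
    return np.c_[c["fx"]*p[:,0]/p[:,2]+c["cx"],c["fy"]*p[:,1]/p[:,2]+c["cy"]]
def jw(pose,P):
    x,y,a=pose;P=np.atleast_2d(P)
    return np.c_[x+P[:,0]*np.cos(a)-P[:,1]*np.sin(a),y+P[:,0]*np.sin(a)+P[:,1]*np.cos(a),P[:,2]]
def wj(pose,P):
    x,y,a=pose;d=np.asarray(P)[:2]-[x,y]
    return np.array([d[0]*np.cos(a)+d[1]*np.sin(a),-d[0]*np.sin(a)+d[1]*np.cos(a)])
E
python3 - <<'E'
from h import *
from scipy.optimize import least_squares
import cv2
cor=np.array([[-.14,.105,.01],[-.14,-.05,.01],[.125,-.05,.01],[.125,.105,.01]])
px=np.array([[395,465],[600,410],[505,68],[305,118]])/4+[130,110]-.375
f=lambda p:(proj("top",jw(p,cor))-px).ravel()
r=least_squares(f,[.5,0,.25]);print(r.x,r.fun.round(2))
# scene corners
ps=np.array([[178,415],[530,472]])/4+[190,110]-.375
print("scene pred",proj("scene",jw(r.x,cor)),"seen",ps)
np.save("pose.npy",r.x)
for n,pts in (("top",[(483,349),(537,338),(510,345)]),):
    for u,v in pts:
        for z in(.049,): print(wj(r.x,ray(n,u/4+130-.375,v/4+110-.375,z)))
for n in("top","scene"):
    im=cv2.imread(f"pics/{n}0.png")
    x0,y0=(130,110) if n=="top" else (190,110)
    b=cv2.resize(im[y0:y0+150,x0:x0+200],None,fx=4,fy=4,interpolation=cv2.INTER_CUBIC)
    def poly(P,c):
        q=((proj(n,jw(r.x,P))-[x0,y0])*4+1.5).round().astype(int);cv2.polylines(b,[q],True,c,1)
    poly(cor,(0,0,255))
    poly(np.array([[-.137,.0235,.016],[-.137,-.0235,.016],[.1,-.0235,.016],[.1,.0235,.016]]),(255,0,0))
    for hx in (-.07,-.06,-.05):
        poly(np.array([[hx,.02,.049],[hx,-.02,.049]]),(0,255,255))
    cv2.imwrite(f"pics/{n}_ov.png",b)
E
```

```text
[ 0.60756527 -0.01240827  0.24019446] [-0.24  0.27  0.2   0.19  0.31 -0.64 -0.27  0.14]
scene pred [[247.90553326 183.35460191]
 [233.59201165 212.16337598]
 [322.00800856 227.57725641]
 [328.87665823 196.25893689]] seen [[234.125 213.375]
 [322.125 227.625]]
[-0.07763018  0.02142277]
[-0.07992826 -0.01716437]
[-0.07979839  0.00240745]
```

View pics/top_ov.png

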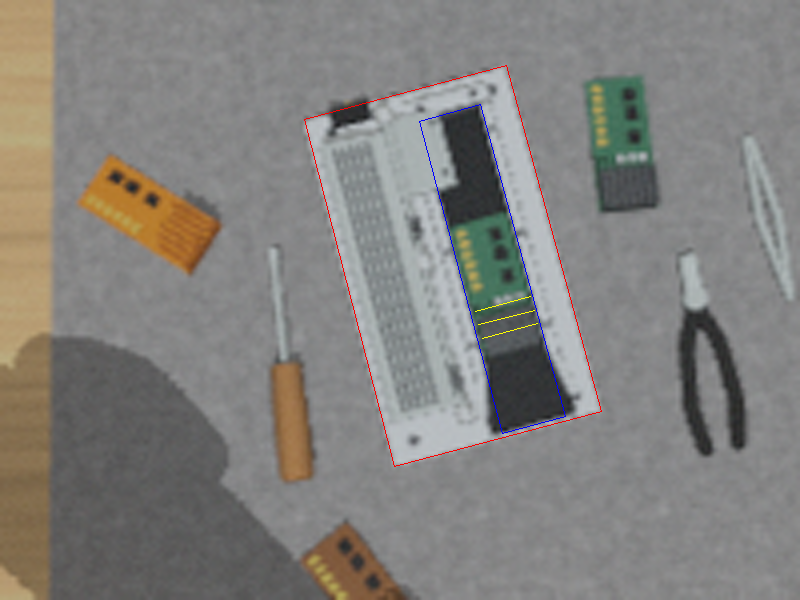

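View pics/scene_ov.png

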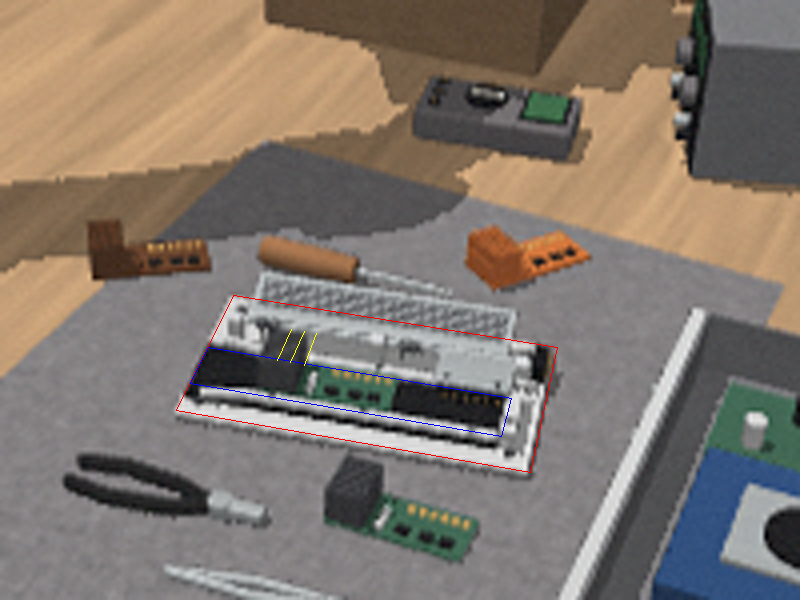

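Run:
```python
from h import *
p=np.load("pose.npy");s=bot.observe()
for x in(-.098,-.011): print(x,jw(p,[x,.036,0]))
t=jw(p,[-.098,.036,0])[0]
print("delta",t-s["position"],"dyaw",p[2]+np.pi-s["tool_rot"][2], "ax",np.cos(p[2]),np.sin(p[2]),s["clock"])
```

```text
-0.098 [[ 0.50381459 -0.00075514  0.        ]]
-0.011 [[0.58831697 0.01994142 0.        ]]
delta [ 0.26399342 -0.57785194 -0.23123728] dyaw 0.6340587885798139 ax 0.9712917333958688 0.23789150602080864 0.5
```

Emit:
drive_tool --pt "82 0.02 -0.045 0 0.053" --pt "82 0.02 -0.045 0 0.053" --pt "82 0.02 -0.045 0 0.053" --pt "82 0.02 -0.045 0 0.053" --pt "82 0.02 -0.045 0 0.053" --pt "82 0.02 -0.045 0 0.053" --pt "82 0.02 -0.045 0 0.053" --pt "82 0.02 -0.045 0 0.053" --pt "82 0.02 -0.045 0 0.053" --pt "82 0.02 -0.045 0 0.053" --pt "82 0.02 -0.045 0 0.053" --pt "82 0.02 -0.045 0 0.053" --newtons 40

```text
clock: 1.7
position: [0.4771, 0.0303, 0.2322]
tool_rot: [3.138, 0.003, -2.864]
force: [0.5, 1.0, 0.8]
grip_width: 0.0699
```

Emit:
drive_tool --pt "82 0.027 -0.031 0 -0.037" --pt "82 0 0 -0.03 0" --pt "82 0 0 -0.04 0" --pt "82 0 0 -0.04 0" --pt "82 0 0 -0.02 0" --pt "82 0 0 0 0"

```text
clock: 2.3
position: [0.5079, -0.0109, 0.0997]
tool_rot: [3.142, 0.01, -2.912]
force: [-0.3, -0.4, 0.2]
grip_width: 0.0698
```

```bash
cat > look.py <<'E'
import sys,cv2
from h import *
tag=sys.argv[1];p=np.load("pose.npy");s=bot.observe()
print(s["clock"],"tcp jig",wj(p,s["position"]),s["position"][2],"yaw",(s["tool_rot"][2]-np.pi-p[2]+np.pi)%(2*np.pi)-np.pi,"rp",s["tool_rot"][:2],"F",s["force"],s["grip_width"])
t=jw(p,[[-.098,.036,0],[-.009,.036,0]])-s["position"];print("to start/end",t.round(4).tolist())
for n,x0,y0 in (("scene",190,110),("top",180,115)):
    im=bot.grab_frame(n)[:,:,::-1];cv2.imwrite(f"pics/{tag}_{n}_full.png",im)
    cv2.imwrite(f"pics/{tag}_{n}.png",cv2.resize(im[y0:y0+120,x0:x0+160],None,fx=5,fy=5,interpolation=cv2.INTER_CUBIC))
E
python3 look.py a
```

```text
2.3 tcp jig [-0.09643998  0.02515017] 0.09974808796939029 yaw -0.010246852722593403 rp [3.14156812 0.00956714] F [-0.28346281 -0.37838941  0.24697437] 0.0698165607462304
to start/end [[-0.0041, 0.0102, -0.0997], [0.0823, 0.0313, -0.0997]]
```

View pics/a_scene.png

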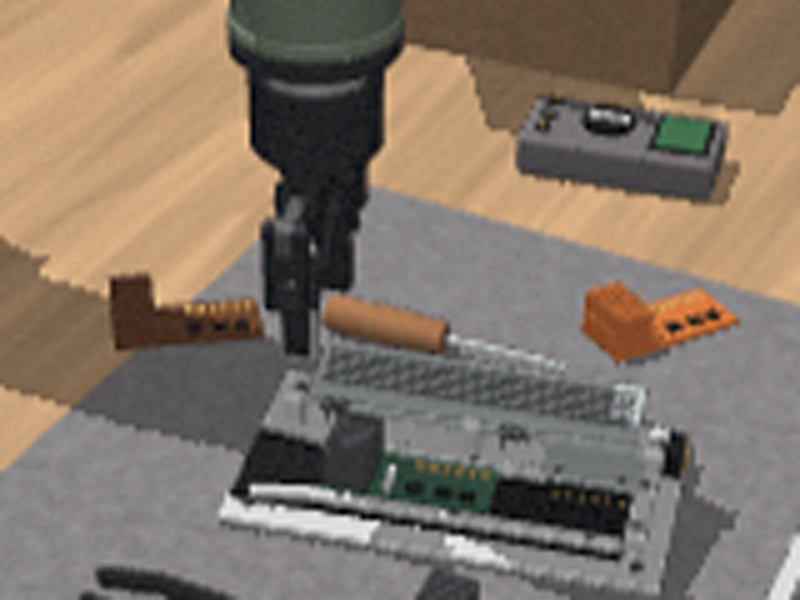

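View pics/a_top.png

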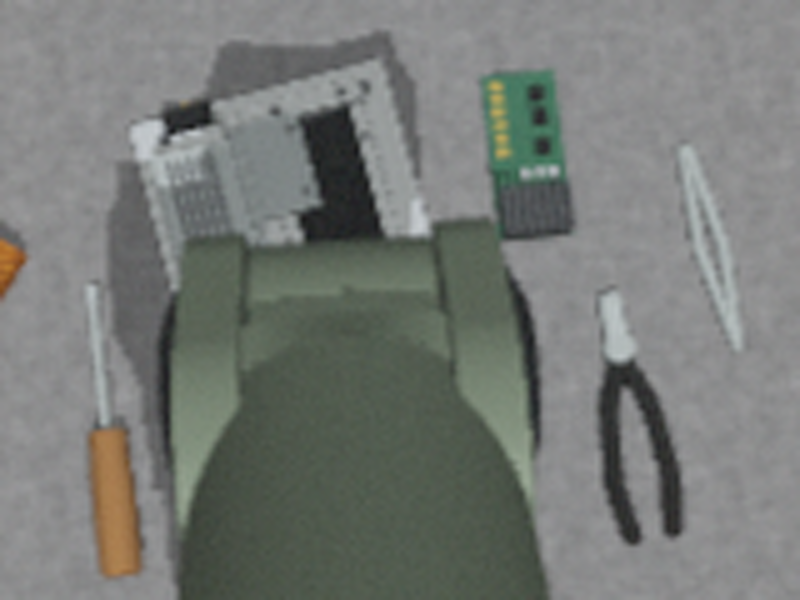

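```bash
python3 - <<'E'
from h import *
p=np.load("pose.npy")
f=lambda P:((proj("scene",jw(p,P))-[190,110])*5+2).round(0).tolist()
for z in(.09,.1,.105,.11,.115,.12):print(z,f([[-.107,-.017,z],[-.085,-.017,z],[-.107,-.024,z]]))
for x in(-.07,-.075,-.08): print(x,f([[x,-.02,.016],[x,-.02,.049],[x,.02,.049],[x+.028,-.02,.049],[x+.1,-.02,.021]]))
E
python3 - <<'E'
import cv2
a=cv2.imread("pics/a_scene_full.png")
cv2.imwrite("pics/a_z.png",cv2.resize(a[160:220,230:310],None,fx=10,fy=10,interpolation=cv2.INTER_CUBIC))
E
```

```text
0.09 [[287.0, 381.0], [324.0, 387.0], [284.0, 388.0]]
0.1 [[287.0, 367.0], [324.0, 373.0], [284.0, 374.0]]
0.105 [[287.0, 360.0], [324.0, 366.0], [284.0, 367.0]]
0.11 [[287.0, 353.0], [324.0, 359.0], [284.0, 360.0]]
0.115 [[287.0, 346.0], [324.0, 352.0], [284.0, 353.0]]
0.12 [[287.0, 339.0], [324.0, 345.0], [283.0, 345.0]]
-0.07 [[346.0, 494.0], [347.0, 450.0], [364.0, 412.0], [393.0, 458.0], [510.0, 515.0]]
-0.075 [[338.0, 493.0], [339.0, 449.0], [356.0, 410.0], [384.0, 457.0], [502.0, 514.0]]
-0.08 [[330.0, 491.0], [330.0, 448.0], [348.0, 409.0], [376.0, 455.0], [494.0, 513.0]]
```

View pics/a_z.png

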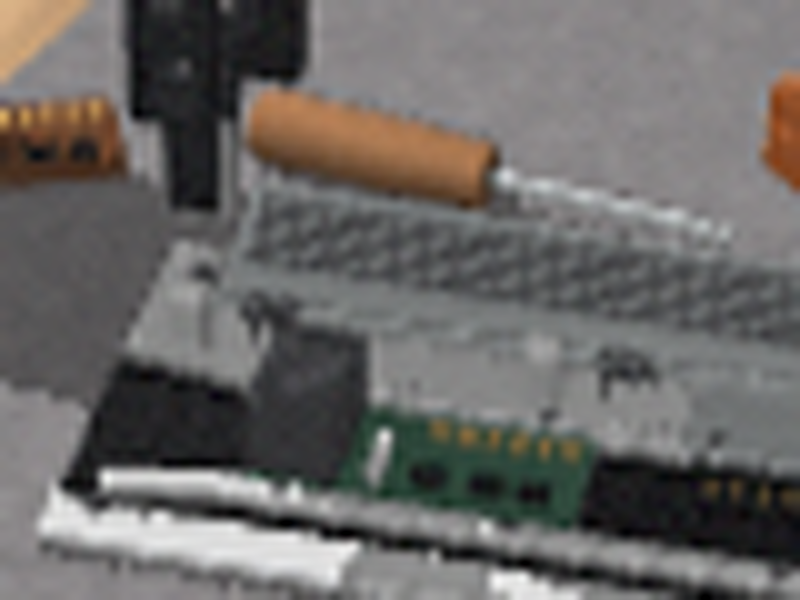

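Emit:
drive_tool --pt "82 -0.008 0.009 -0.01 0.01" --pt "82 0 0 -0.025 0" --pt "82 0 0 0 0"

```text
clock: 2.7
position: [0.5041, -0.0011, 0.0714]
tool_rot: [-3.14, 0.02, -2.901]
force: [-0.8, -0.3, 1.1]
grip_width: 0.0698
```

```bash
python3 look.py b
python3 - <<'E'
import cv2
a=cv2.imread("pics/b_scene_full.png")
cv2.imwrite("pics/b_z.png",cv2.resize(a[160:220,230:310],None,fx=10,fy=10,interpolation=cv2.INTER_CUBIC))
E
```

```text
2.7 tcp jig [-0.09778235  0.03555297] 0.07139742280202696 yaw 0.00015902226442143785 rp [-3.14011428  0.02049612] F [-0.75030296 -0.25722496  1.07308766] 0.06982982603305386
to start/end [[-0.0003, 0.0004, -0.0714], [0.0861, 0.0216, -0.0714]]
```

View pics/b_z.png

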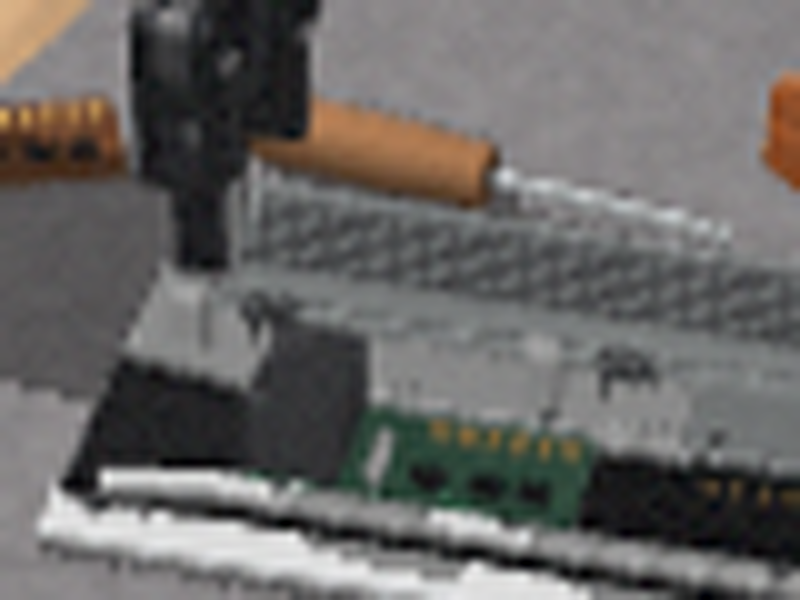

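Emit:
drive_tool --pt "82 -0.005 -0.001 0 0" --pt "82 -0.001 0 0 0" --pt "82 0 0 -0.01 0" --pt "82 0 0 -0.01 0" --pt "82 0 0 0 0"

```text
clock: 3.3
position: [0.5008, -0.0026, 0.0557]
tool_rot: [-3.139, 0.029, -2.902]
force: [0.0, 0.1, 0.8]
grip_width: 0.0697
```

```bash
python3 look.py c
python3 - <<'E'
import cv2
a=cv2.imread("pics/c_scene_full.png")
cv2.imwrite("pics/c_z.png",cv2.resize(a[160:220,230:310],None,fx=10,fy=10,interpolation=cv2.INTER_CUBIC))
E
```

```text
3.3 tcp jig [-0.10139178  0.03496484] 0.05565663272134576 yaw -0.000934159600078921 rp [-3.13887363  0.02851567] F [0.01320236 0.13390725 0.79314885] 0.06974701689755633
to start/end [[0.003, 0.0018, -0.0557], [0.0895, 0.023, -0.0557]]
```

View pics/c_z.png

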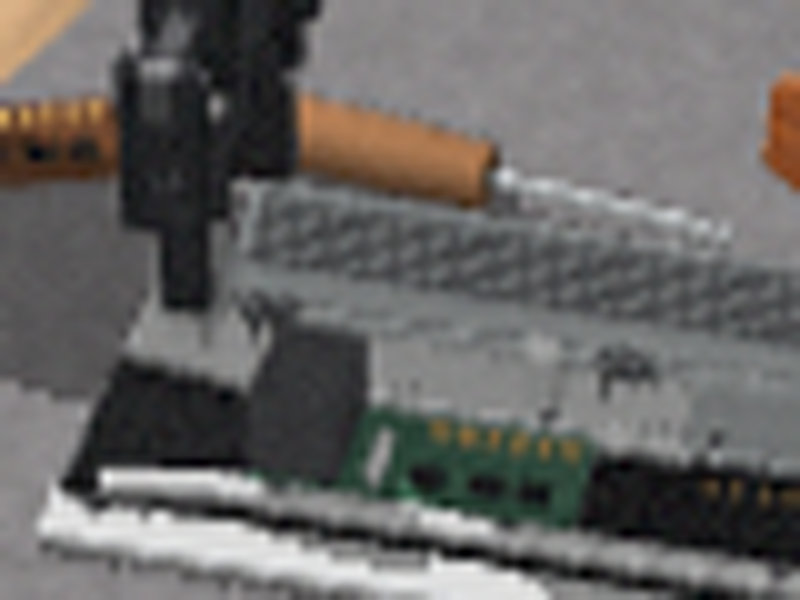

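Emit:
drive_tool --pt "82 0 0 -0.008 0" --pt "82 0 0 -0.008 0" --pt "82 0 0 0 0"

```text
clock: 3.7
position: [0.5012, -0.0025, 0.0391]
tool_rot: [-3.139, 0.029, -2.902]
force: [-0.3, 1.2, 0.1]
grip_width: 0.0698
```

Emit:
drive_tool --pt "82 0 0 -0.006 0" --pt "82 0 0 -0.006 0" --pt "82 0 0 0 0"

```text
clock: 4.0
position: [0.5015, -0.0021, 0.0261]
tool_rot: [-3.139, 0.03, -2.902]
force: [0.3, 0.4, 4.6]
grip_width: 0.0696
```

```bash
python3 look.py d
python3 - <<'E'
import cv2
a=cv2.imread("pics/d_scene_full.png")
cv2.imwrite("pics/d_z.png",cv2.resize(a[160:220,230:310],None,fx=10,fy=10,interpolation=cv2.INTER_CUBIC))
E
```

```text
4.0 tcp jig [-0.10054879  0.03522263] 0.026088374577682268 yaw -0.0006981056196435631 rp [-3.13907558  0.02974399] F [0.28232972 0.35443028 4.58608609] 0.06964236570286576
to start/end [[0.0023, 0.0014, -0.0261], [0.0887, 0.0225, -0.0261]]
```

View pics/d_z.png

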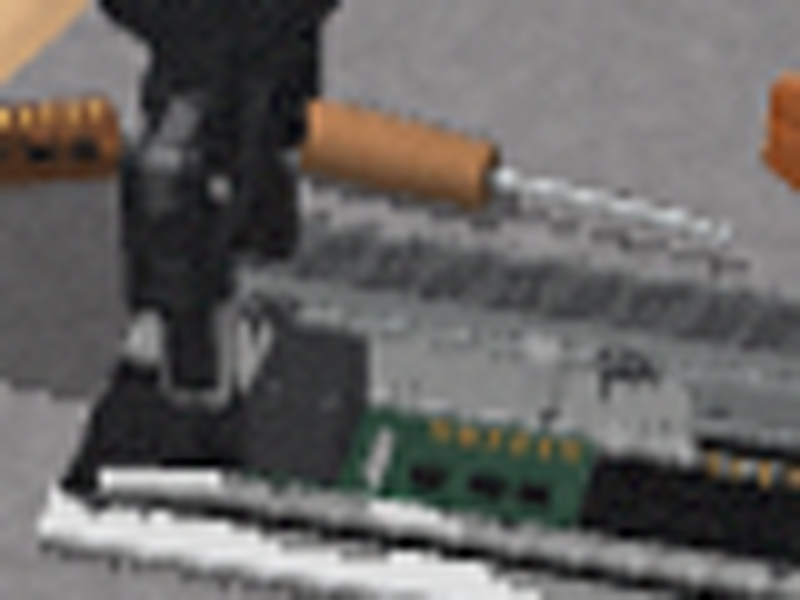

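Emit:
drive_tool --pt "82 0 0 -0.005 0" --pt "82 0 0 -0.003 0" --pt "82 0 0 0 0" --pt "82 0 0 0 0"

```text
clock: 4.5
position: [0.5017, -0.0025, 0.0196]
tool_rot: [-3.139, 0.031, -2.902]
force: [-1.5, 2.6, 6.4]
grip_width: 0.0701
```

```bash
python3 look.py e
python3 - <<'E'
import cv2
a=cv2.imread("pics/e_scene_full.png")
cv2.imwrite("pics/e_z.png",cv2.resize(a[170:230,250:330],None,fx=10,fy=10,interpolation=cv2.INTER_CUBIC))
E
```

```text
4.5 tcp jig [-0.10043853  0.03477201] 0.019577539038965433 yaw -0.001022063824745345 rp [-3.13860658  0.03066203] F [-1.46852035  2.61193058  6.3764283 ] 0.07014501181612004
to start/end [[0.0021, 0.0018, -0.0196], [0.0885, 0.0229, -0.0196]]
```

View pics/e_z.png

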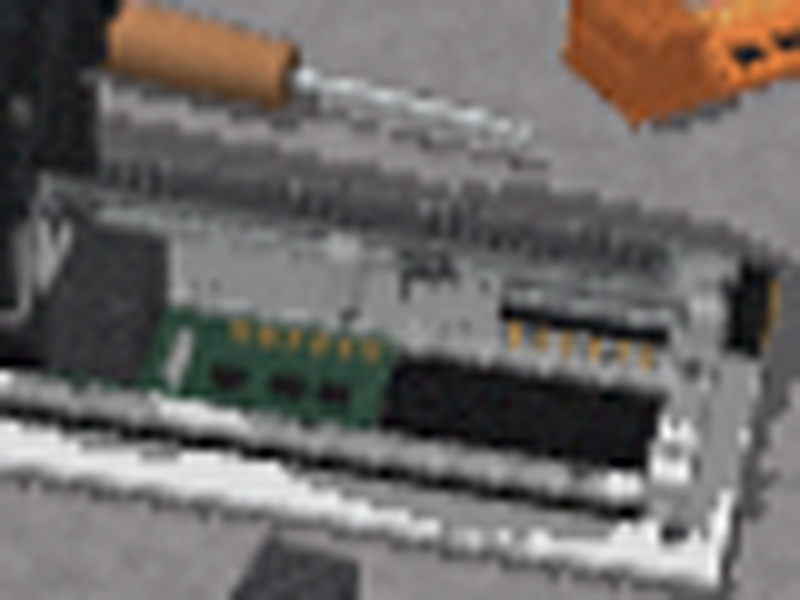

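Emit:
drive_tool --pt "82 0.002 0.001 -0.002 0" --pt "82 0.005 0.0015 0 0" --pt "82 0.005 0.001 0 0" --pt "82 0.005 0.001 0 0" --pt "82 0.005 0.0015 0 0" --pt "82 0 0 0 0"

```text
clock: 5.2
position: [0.5199, 0.0032, 0.0185]
tool_rot: [-3.14, 0.023, -2.902]
force: [2.8, 2.4, 6.9]
grip_width: 0.07
```

```bash
python3 look.py f
python3 - <<'E'
import cv2
a=cv2.imread("pics/f_scene_full.png")
cv2.imwrite("pics/f_z.png",cv2.resize(a[170:230,250:330],None,fx=10,fy=10,interpolation=cv2.INTER_CUBIC))
E
```

```text
5.2 tcp jig [-0.08139081  0.03601072] 0.018468654514598292 yaw -0.0003550747695886258 rp [-3.13982388  0.02259962] F [2.83887392 2.40153434 6.94158594] 0.06997353348130786
to start/end [[-0.0161, -0.004, -0.0185], [0.0703, 0.0172, -0.0185]]
```

View pics/f_z.png

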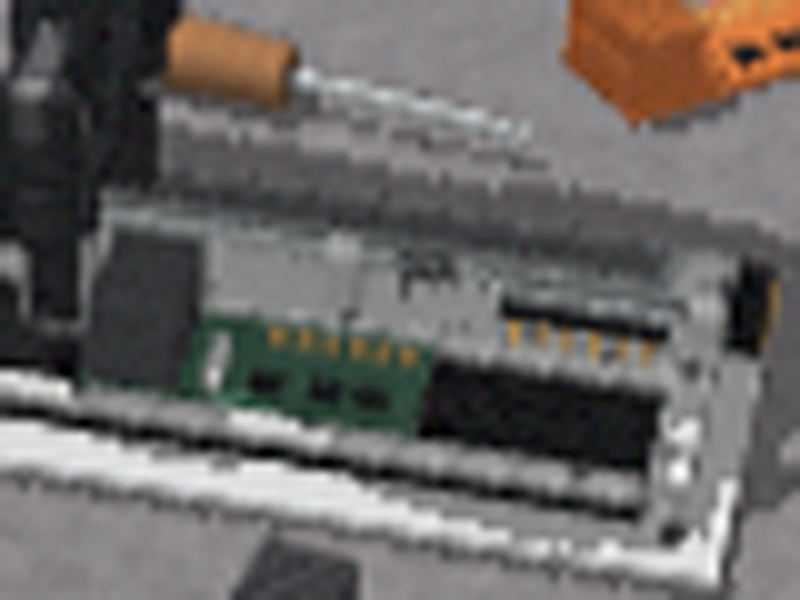

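Emit:
drive_tool --pt "82 0.006 0.0014 0 0" --pt "82 0.008 0.002 0 0" --pt "82 0.008 0.002 0 0" --pt "82 0.008 0.002 0 0" --pt "82 0.008 0.002 0 0" --pt "82 0.006 0.0014 0 0" --pt "82 0 0 0 0"

```text
clock: 6.0
position: [0.5602, 0.014, 0.0195]
tool_rot: [-3.141, 0.013, -2.901]
force: [2.3, 2.1, 7.5]
grip_width: 0.0701
```

```bash
python3 look.py g
python3 - <<'E'
import cv2
a=cv2.imread("pics/g_scene_full.png")
cv2.imwrite("pics/g_z.png",cv2.resize(a[170:230,260:340],None,fx=10,fy=10,interpolation=cv2.INTER_CUBIC))
E
```

```text
6.0 tcp jig [-0.03977038  0.03688692] 0.019529923286286898 yaw 0.00017849179810358606 rp [-3.14142478  0.01324272] F [2.29502086 2.11887801 7.5299754 ] 0.0700685984258517
to start/end [[-0.0563, -0.0147, -0.0195], [0.0301, 0.0065, -0.0195]]
```

View pics/g_z.png

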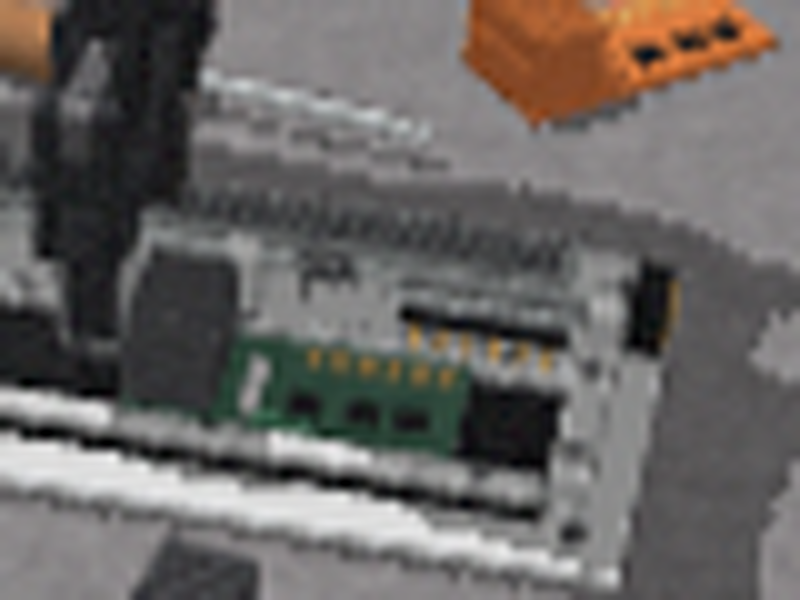

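Emit:
drive_tool --pt "82 0.006 0.001 -0.001 0" --pt "82 0.007 0.0015 0 0" --pt "82 0.006 0.0015 0 0" --pt "82 0.004 0.001 0 0" --pt "82 0 0 0 0"

```text
clock: 6.6
position: [0.5806, 0.0189, 0.0195]
tool_rot: [3.141, 0.008, -2.901]
force: [0.9, 1.5, 6.5]
grip_width: 0.0699
```

```bash
python3 look.py i
python3 - <<'E'
import cv2
a=cv2.imread("pics/i_scene_full.png")
cv2.imwrite("pics/i_z.png",cv2.resize(a[170:230,260:340],None,fx=10,fy=10,interpolation=cv2.INTER_CUBIC))
E
```

```text
6.6 tcp jig [-0.01876498  0.03681929] 0.01949108784417987 yaw 0.0004610983805068969 rp [3.14067013 0.00754848] F [0.85456525 1.52967624 6.48742967] 0.06990384719595727
to start/end [[-0.0768, -0.0196, -0.0195], [0.0097, 0.0015, -0.0195]]
```

View pics/i_z.png

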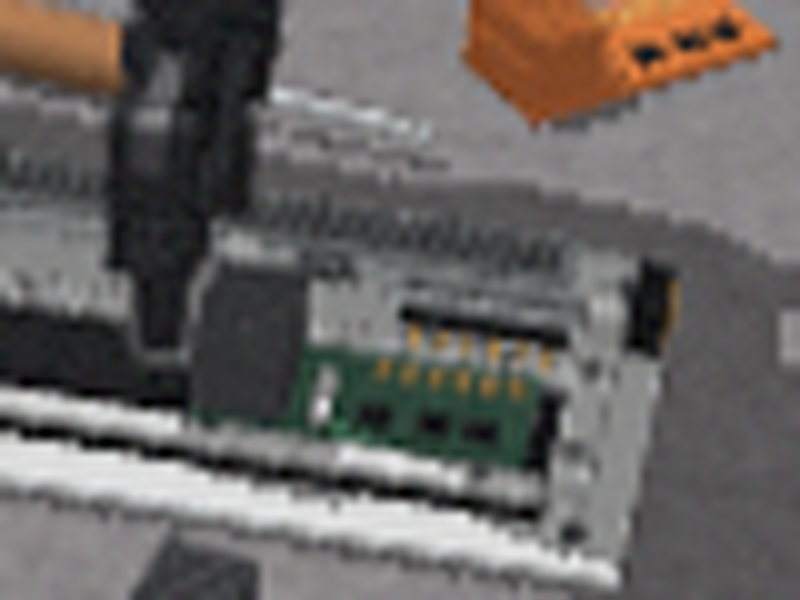

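Emit:
drive_tool --pt "82 0.005 0.001 0 0" --pt "82 0.003 0.001 0 0" --pt "82 0.002 0.0005 0 0" --pt "82 0 0 0 0"

```text
clock: 7.1
position: [0.5886, 0.0212, 0.0203]
tool_rot: [3.14, 0.004, -2.901]
force: [-0.7, 1.0, 6.0]
grip_width: 0.0702
```

Emit:
drive_tool --pt "82 0.002 0.0005 -0.001 0" --pt "82 0.002 0.0005 0 0" --pt "82 0.001 0 0 0"

```text
clock: 7.4
position: [0.5887, 0.021, 0.0195]
tool_rot: [3.139, -0.006, -2.902]
force: [-4.5, 2.6, 7.2]
grip_width: 0.0701
```

```bash
python3 look.py j
python3 - <<'E'
import cv2
a=cv2.imread("pics/j_scene_full.png")
cv2.imwrite("pics/j_z.png",cv2.resize(a[170:230,260:340],None,fx=10,fy=10,interpolation=cv2.INTER_CUBIC))
E
```

```text
7.4 tcp jig [-0.01034096  0.03692018] 0.01946259664436152 yaw -0.0009962547422439627 rp [ 3.13905464 -0.00619275] F [-4.49878968  2.56174783  7.15643784] 0.07010004799028248
to start/end [[-0.0849, -0.0217, -0.0195], [0.0015, -0.0006, -0.0195]]
```

View pics/j_z.png

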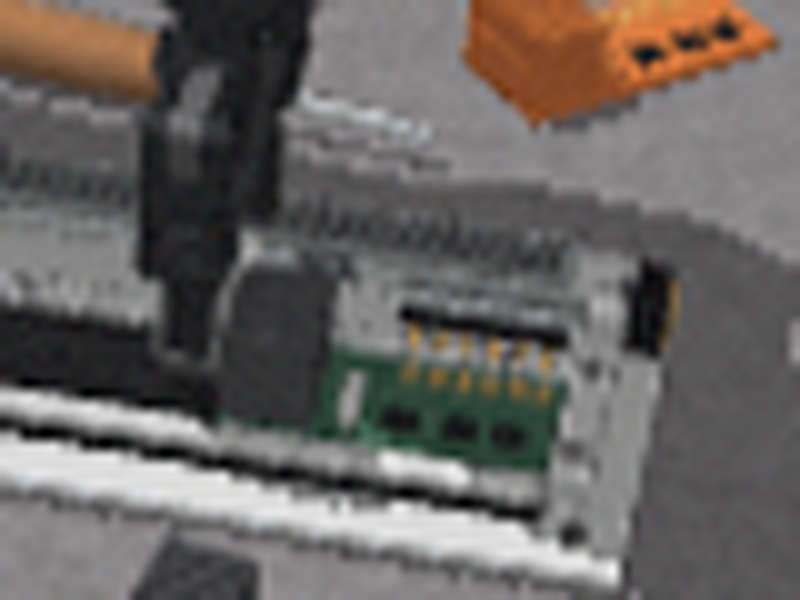

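The module is against the stop: the forward force has risen, there is no further travel and no gap shows. I'll give it one firm nudge, back off, then rise.

Emit:
drive_tool --pt "82 0.003 0.0007 0 0" --pt "82 0.003 0.0007 0 0" --pt "82 -0.004 -0.001 0 0" --pt "82 -0.004 -0.001 0 0" --pt "82 0 0 0 0"

```text
clock: 8.0
position: [0.582, 0.0194, 0.0206]
tool_rot: [3.138, -0.015, -2.905]
force: [-3.4, 0.0, 5.7]
grip_width: 0.0702
```

```bash
python3 look.py k
python3 - <<'E'
import cv2
a=cv2.imread("pics/k_scene_full.png")
cv2.imwrite("pics/k_z.png",cv2.resize(a[170:230,260:340],None,fx=10,fy=10,interpolation=cv2.INTER_CUBIC))
E
```

```text
8.0 tcp jig [-0.01725793  0.03702439] 0.020642871107562136 yaw -0.0034487697820946295 rp [ 3.13764694 -0.01494658] F [-3.42195466  0.03527848  5.69904305] 0.07019553527860817
to start/end [[-0.0782, -0.0202, -0.0206], [0.0083, 0.001, -0.0206]]
```

View pics/k_z.png

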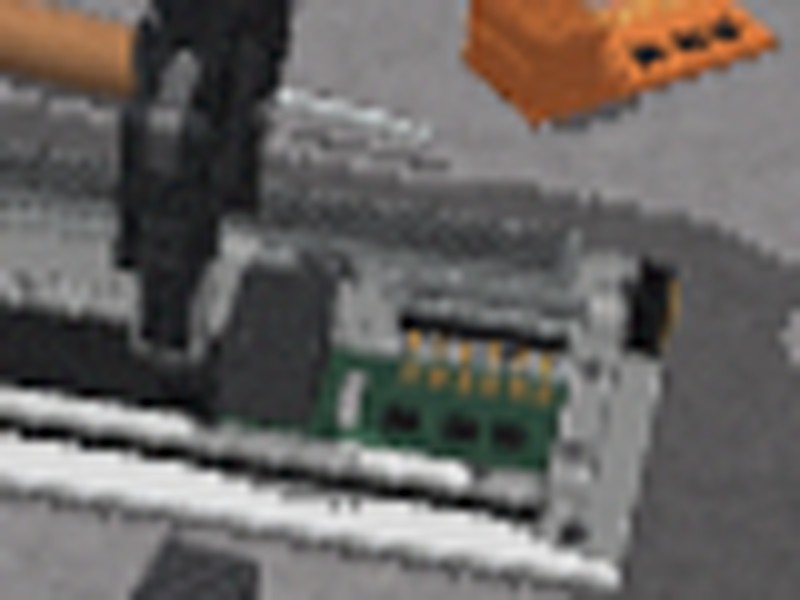

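Emit:
drive_tool --pt "82 0 0 0.005 0" --pt "82 0 0 0.006 0" --pt "82 0 0 0.008 0" --pt "82 0 0 0.015 0" --pt "82 0 0 0.03 0" --pt "82 0 0 0.04 0" --pt "82 -0.02 0 0.04 0" --pt "82 -0.03 0.01 0.03 0" --pt "82 -0.04 0.02 0.02 0" --pt "82 -0.04 0.02 0 0" --pt "82 -0.03 0.02 0 0" --pt "82 0 0 0 0"

```text
clock: 9.3
position: [0.4148, 0.0889, 0.2313]
tool_rot: [3.138, -0.008, -2.908]
force: [0.7, -0.6, 0.4]
grip_width: 0.0702
```

```bash
python3 look.py l
python3 - <<'E'
import cv2
a=cv2.imread("pics/l_scene_full.png")
cv2.imwrite("pics/l_z.png",cv2.resize(a[170:230,260:340],None,fx=10,fy=10,interpolation=cv2.INTER_CUBIC))
E
```

```text
9.3 tcp jig [-0.16313689  0.14429043] 0.23134546078190893 yaw -0.0065730414502720436 rp [ 3.13768792 -0.00834322] F [ 0.66377242 -0.63100376  0.41566177] 0.07017255029465888
to start/end [[0.089, -0.0897, -0.2313], [0.1755, -0.0685, -0.2313]]
```

View pics/l_z.png

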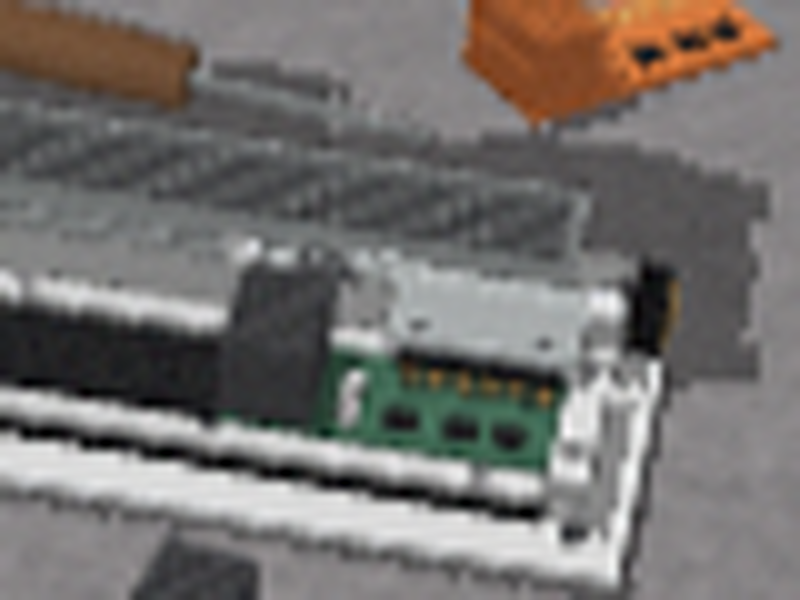

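View pics/l_top.png

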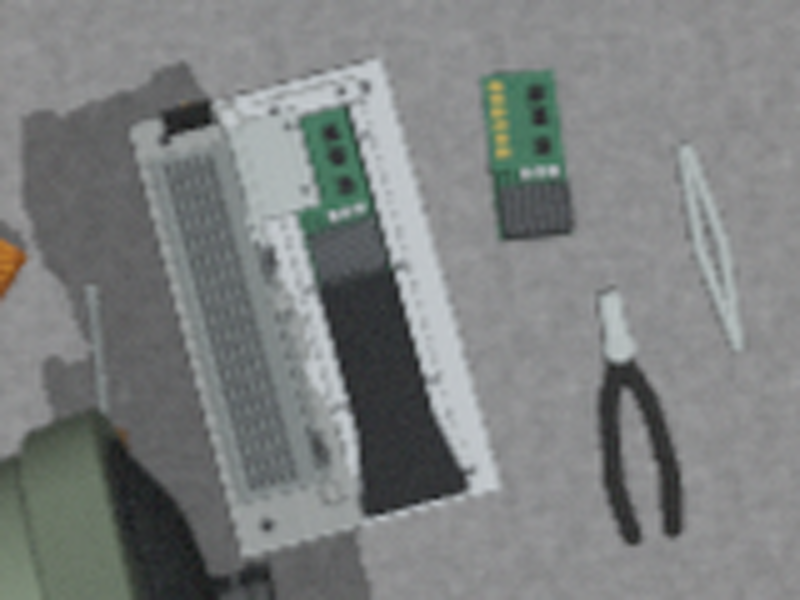

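The module is home, the pins rest on its board and the robot is clear. I'm handing in.

```bash
python3 -c "
from workcell import bot
print(bot.job_done())"
```

```text
the job is handed in; nothing more can be done
None
```

The module is loaded and I handed the job in at about 9.4 s; `job_done` gives no verdict, so the result below rests on my own checks.

**What I did:** I pressed the bar down with the left fingertip until the flap stood well open. I then pushed the module about 80 mm by its heat sink with the right fingertip until it reached the end stop. I nudged it once more, backed off about 7 mm with the bar still held down, and only then let the bar up and moved clear.

**Last checks:**
- **Module home:** travel stopped at the end stop with a rising reaction force. The finger pad's front face then stood at jig x of about 1 mm, where 0 is expected. The pictures show no gap at the stop.
- **Flap:** the final pictures show it down, with the pins on the board's contact pads. I did not measure the flap angle or the pin force; the bar load before release was about 6 to 7 N.
- **Bench:** the spare module, cutters and tweezers look unmoved in the final top view. The screwdriver is partly hidden by the arm there, and I did not recheck the multimeter, reel and jar, which were well away from the work.
- **Robot:** the final force reading was about zero.

**Disagreement:** the two cameras differed by about 3 mm on where the heat sink's rear face started. I kept extra clearance behind it, and the approach made no unintended contact.

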